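# Unlock the control box with its push-and-turn key

### The arm

A 7-joint arm with a two-finger parallel gripper is mounted at the origin on a cart in front of the work surface, level with it; the furniture and walls round the work are solid. World frame = base frame: x ahead of the robot, y to its left, z up, the work surface at z = 0. Lengths are in m, angles in rad, forces in N, time in s.
With the tool pointing down it reaches from about 0.425 to 0.925 m from the base axis. Payload 6.8 kg.
Tool frame: the origin (TCP) lies midway between the tips of the shut fingers; the grasp point (between the pads) lies 19 mm behind it; z points along the fingers, y is the line along which they close (so a half turn about z gives the same grasp; the last joint's range is limited). The gripper opens to 85 mm and grips with 20 to 120 N. Pads are 22 mm wide; open, the fingers measure 114 mm over their backs; the gripper's body (76 mm by 85 mm) begins 54 mm behind the grasp point. The pads swing forward as they close: fully open they stand 13 mm farther back than shut.
Start: joints at [1.005, 0.477, 0.022, 1.555, -0.011, 1.109, -0.083], TCP at [0.298, -0.606, 0.231] pointing down, gripper open.
Joint ranges: [-2.96, 2.96], [-0.34, 2.1], [-1.41, 1.46], [0.24, 2.44], [-1.37, 4.51], [0.17, 1.92], [-2.96, 2.96]. Speed limits (rad/s): [2.39, 2.39, 3.14, 3.14, 3.14, 3.14, 3.14].

### API

Orientations are given as a rotation vector (axis times angle).
In Python, from bench import r gives the robot as it stands. The module is installed in compiled form; this text tells all that it offers.
- The arm moves only by the tool apply_moves, never from a script. Its argument "rows" is a list of rows, each a list of 6 numbers: the shift along the tool's x, y, z scaled (see below), then the turn, a rotation vector about the tool's x, y, z scaled (see below). A call has 1 to 5 rows; each row is the pose to reach, as a shift and turn from the pose commanded when the call began, along the tool's axes at that moment; what a row does not reach only later rows make up. The controller multiplies each number of a shift by 0.25 m and each number of a turn by 90 degrees. A row lasts 1/8 s, in which the tool goes at most 62.5 mm and 10.7 degrees, less where a joint would pass 70% of its speed; a pose out of reach is approached as far as the arm can. A call with a number of a shift or a turn outside -1 to 1 is refused whole. A call with a gripper value outside its range is refused whole. "claw" is the opening, from 0 (shut) to 1 (fully open), set as the call begins (left out, the last holds). The fingers move at their own pace and stop on an object; "newtons" is the grip in N (left out, the last holds). Time passes only in rows, so rows that repeat a pose let the fingers close. It gives the time, the measured TCP pose, the force, the opening and the grip force at its end, in the units of the state.
- r.get_obs(): the state, without advancing time (a new reading comes with each control period).
- r.grab_frame(name): name is "scene" or "top" or "wrist"; returns a dict with "pixels" (400x640x3 uint8, red, green, blue), "intrinsics" (3x3 intrinsics, pixels), "dist" ([k1, k2, p1, p2, k3] as OpenCV has them; the pictures are not rectified), "eye" and "attitude" of the camera in the world. Camera axes: x right, y up, looking along -z (the intrinsics and any distortion apply to the point x, -y, -z); pixel columns grow to the right and rows downward; lengths in m; the calibration is good to about 2 mm. A picture is of the moment at which its call begins. There is no depth.
- r.hand_in(): hands the job in; it is judged then, once.
Trained networks look in a picture, given as the dict that the camera call returned (one of the last four; its "shot" number tells which), for a name from the list of things; names that differ only in an ending like _2 or _b are one class to them, and where a whole thing is asked for, a point or a joint stands for the part that bears it (a point fixed in the world has none). Each returns a list of dicts, best first, with "conf" (0 to 1); they miss things now and then, are a little off and sometimes report something else, mostly with a low value. They report only what shows in the picture. A call takes as long as a camera call. They do not tell look-alikes from the thing itself.
- r.search_frame(picture, thing): "rect" ([left, top, width, height] in pixels, round what is visible of it).
- r.outline_of(picture, thing): "pixels" (400x640 bool, what is visible of it) and "rect" ([left, top, width, height] in pixels, round what is visible of it).
- r.landmark_of(picture, thing): "point" ([column, row] in pixels: a listed point, or the origin of a listed thing).
The state is a dict: "clock": time; "joints": joint angles; "qvel": joint speeds; "tau": joint torques, N m; "tcp_pos": TCP position; "orientation": TCP orientation; "contact_force": force on the tool from outside, world axes, zero at the start; "moment": the same for the moment, N m; "grip_width": finger opening in m; "gripper_force": force on a finger pad.
Only numpy, scipy, OpenCV 4.12 (cv2) and the standard library are available. Lean on these libraries where they do the work, as an engineer would, in place of code of your own. Each camera call takes 0.05 s, during which the arm holds its last target. There are 200 camera calls.

### The job

Unlock the grey control box: take its T-handled key from its wooden stand, feel for the slot in the lock and push the key fully home against its spring. Keeping it pushed in, turn it clockwise until the hidden bolt lets go, then release it so that the lid springs ajar with the key left standing in the lock. Push with no more than about 15 N, do not force a key that wedges, and leave the indenters and the bearing ring alone.

Things in the scene. Friction and masses are not known exactly. Their poses are not given: they have to be found in the camera images.
- key: Loose steel T-key, 71 mm high, about 130 g, upright in its wooden stand. Origin: centre of the blade's lower end; z up the shank. z 0-13 mm: flat blade 20 (x) x 5 (y) mm; z 13-17: round shoulder, 34 mm across, resting on the stand's top; then shank 12 mm across; z 57-71: T-bar 52 (x) x 12 (y) mm. A half turn about z leaves it the same.
- key_grip (a point): Middle of the key's T-bar, 64 mm above the blade's end: grip here across the bar's 12 mm thickness (the key's y). Axes as the key's.
- key_stand: Plain wooden block with one slot, fixed, 64 (x) x 46 (y) x 22 (z) mm; origin at the centre of its underside. The slot in its top, 23 (x) x 7 (y) mm, holds the key's blade.
- indenter_block: Slotted wooden block, fixed, 40 (x) x 100 (y) x 24 (z) mm, origin at the centre of its underside; its outer pockets hold the two indenters, the middle one is empty. It and the key stand may stand either way round, left or right.
- indenter_1: Silver-grey indenter with a pointed top, 18 mm across, 44 mm high, loose, upright in a pocket of the indenter block (top 54 mm above the block's underside). Leave it alone. Origin: centre of its lower end.
- indenter_2: Brass-toned indenter, same size, loose, in another pocket. Leave it alone. Origin: centre of its lower end.
- bearing_ring: Plain steel ring 52 mm across, 15 mm high, loose on the bench. Leave it alone. Origin: centre of its underside.
- control_box: Grey steel control box lying on its back, fixed: 180 (x) x 220 (y) x 80 (z) mm, plus a 3 mm lid on top; origin at the centre of its underside. -x is its front edge, where the lock sits in the lid on the middle line, 36 mm from the edge; +x is the hinge side.
- lock_mouth (a point): Centre of the upper rim of the lock's round steel collar, on the lid, 89 mm above the bench while shut. z points out of the lock; x, y as the box's. Collar 40 mm across; its mouth narrows from 28 mm across at the rim to 23 mm at 4 mm depth. Key fully home: blade 13 mm below this point, shoulder seated on the rim.
- lock_slot (a point): Centre of the turning insert's face in the lock, 4 mm below the rim, crossed by a slot 6.5 mm wide. The slot's angle is NOT measured (these axes are the box's): locked, it lies within 0.5 rad either way of the box's x line. A blade off by over 0.1-0.2 rad or 1 mm rests on this face, and 3-6 N there does not turn the insert; one slightly off can wedge: turn it a little.
- lock_plunger (a point): Upper end of the spring plunger in the slot as built, 8 mm below the rim (does not follow the plunger). It pushes back 5 N, rising to 8.5 N at fully home. The insert is blocked 0.6 rad clockwise of the box's x line unless the blade is deeper than 12.2 mm. Past 0.65 rad the plunger stays caught: a released key stays in, about 1 mm up; before that it is pushed out by 5 mm.
- lock_bolt (a point): Hidden bolt under the lid, 25 mm below the rim on the lock's axis. Key home, the insert turns clockwise (seen from above) against about 0.1 N m; the bolt lets go with the slot about 0.85 rad clockwise of the box's x line; a hard stop follows at 1.1 rad. The key has up to 0.1 rad of play either way in the slot.
- lid (a joint): Lid's opening angle, rad, 0 shut; hinge at the box's far upper edge, 144 mm behind the lock. Springs lift it with about 7 N at the lock: unlocked and free it rises by itself to about 0.14 rad (lock 20 mm higher), carrying the key, which tilts with it. A hand holding the key down keeps it nearly shut until it lets go.
Mind the look-alikes: they are no part of the job. Leave any purple or red look-alike of the key alone.

How it is judged:
By the outcome, as a careful person would: the job done as asked, in the order asked, and still so for the second after the job is handed in, with the robot touching nothing.
It also fails if it takes over 72 s, if anything falls off the work surface, if the arm or the gripper's body presses on something with over 40 N, if the wrist force passes 120 N, or if a joint passes its speed limit or range.

## Working session

There is one attempt and no reset: what is moved stays moved. The work goes in short steps, Python scripts to look and compute and a tool call to move; the robot and the scene stay as the last step left them, time stands still between calls to the robot, and variables do not carry over. Pictures are saved under pics/ and viewed, at most 12 in all, crops included, and the job is handed in when it is done.

Besides the shell and the picture viewer there is one more tool, called after "Request:" as name(argument=value, ...), one argument or row to a line, values as JSON. apply_moves: Moves the arm, as the interface text tells. Its arguments: {"type":"object","properties":{"rows":{"type":"array","items":{"type":"array","items":{"type":"number"}}},"claw":{"type":"number"},"newtons":{"type":"number"}},"required":["rows"]}

```bash
mkdir -p pics; cat > h.py <<'E'
import numpy as np, cv2
from scipy.spatial.transform import Rotation as R
from bench import r
def att(p):
    a=np.array(p["attitude"],float)
    if a.shape==(3,3): return a
    return R.from_rotvec(a).as_matrix() if a.size==3 else R.from_quat(a).as_matrix()
def ray(p,px):
    u=cv2.undistortPoints(np.array([[px]],float),np.array(p["intrinsics"],float),np.array(p["dist"],float))[0,0]
    d=att(p)@np.array([u[0],-u[1],-1]); return np.array(p["eye"],float),d/np.linalg.norm(d)
def onz(p,px,z):
    e,d=ray(p,px); return e+d*(z-e[2])/d[2]
def tri(l):
    A=np.zeros((3,3));b=np.zeros(3)
    for p,px in l:
        e,d=ray(p,px);M=np.eye(3)-np.outer(d,d);A+=M;b+=M@e
    x=np.linalg.solve(A,b)
    return x,[np.linalg.norm((np.eye(3)-np.outer(d,d))@(x-e)) for e,d in [ray(*q) for q in l]]
def proj(p,X):
    c=att(p).T@(np.array(X)-np.array(p["eye"]));c=c*[1,-1,-1]
    return cv2.projectPoints(c[None],np.zeros(3),np.zeros(3),np.array(p["intrinsics"],float),np.array(p["dist"],float))[0].ravel()
def save(p,n,crop=None,s=1):
    im=cv2.cvtColor(p["pixels"],cv2.COLOR_RGB2BGR)
    if crop: im=im[crop[1]:crop[3],crop[0]:crop[2]]
    cv2.imwrite(f"pics/{n}.png",cv2.resize(im,None,fx=s,fy=s,interpolation=cv2.INTER_CUBIC))
E
python3 - <<'E'
from h import *
np.set_printoptions(precision=4,suppress=True)
o=r.get_obs();print(o)
P={}
for n in("scene","top"):
    p=P[n]=r.grab_frame(n);print(n,p["eye"],p["attitude"],p["intrinsics"],p["dist"])
    for t in["key","key_grip","key_stand","control_box","lock_mouth","lock_slot","indenter_block","bearing_ring"]:
        print(t,[(np.round(q["point"],1),round(q["conf"],2)) for q in r.landmark_of(p,t)],[(np.round(q["rect"]),round(q["conf"],2)) for q in r.search_frame(p,t)])
a=np.vstack([P["scene"]["pixels"],P["top"]["pixels"]])
save({"pixels":a[:,:,:]},"a",s=0.75)
E
```

```text
{'clock': 0.0, 'joints': array([ 1.0049,  0.4778,  0.0223,  1.5565, -0.0115,  1.1093, -0.0831]), 'qvel': array([ 0.    ,  0.0005,  0.0001, -0.0003,  0.0007, -0.0018, -0.0012]), 'tau': array([ -0.0004, -59.6448,   1.6077, -28.12  ,   0.0125,   0.0094,
        -0.0001]), 'tcp_pos': array([ 0.2981, -0.605 ,  0.2303]), 'orientation': array([-3.0579, -0.7125,  0.0008]), 'contact_force': array([-0.0597, -0.6742,  0.0021]), 'moment': array([0.0312, 0.0323, 0.0065]), 'gripper_force': 0.0, 'grip_width': 0.0855555944067889}
scene [-0.1259 -0.4081  0.5721] [ 0.883  -0.5578 -1.0026] [[389.2457   0.     324.863 ]
 [  0.     389.2457 199.0001]
 [  0.       0.       1.    ]] [-0.0007  0.      0.      0.      0.    ]
key [(array([401.3, 263.5]), 0.87), (array([436.9, 301.2]), 0.84), (array([446.8, 264.4]), 0.77), (array([422.1, 243.1]), 0.69), (array([330.5, 249.6]), 0.34)] [(array([393., 227.,  23.,  35.]), 0.93), (array([440., 239.,  26.,  32.]), 0.76), (array([416., 216.,  19.,  30.]), 0.73), (array([426., 269.,  28.,  34.]), 0.64)]
key_grip [(array([456.8, 243.2]), 0.97), (array([400.4, 235.6]),
[... 1652 characters left out ...]
), (array([425., 197.,  25.,  16.]), 0.62), (array([391., 215.,  20.,  14.]), 0.45)]
key_stand [(array([393., 220.]), 0.85)] [(array([377., 208.,  36.,  27.]), 0.86)]
control_box [(array([203.6, 183.6]), 0.63)] [(array([146., 141., 105.,  79.]), 0.97)]
lock_mouth [(array([194.1, 201.1]), 0.94), (array([396.4, 222.5]), 0.29)] [(array([147., 134., 100.,  85.]), 0.93), (array([316., 221.,  42.,  25.]), 0.72)]
lock_slot [(array([196.4, 199.2]), 0.63)] [(array([149., 136.,  99.,  85.]), 0.69)]
indenter_block [(array([335.2, 236.3]), 0.76)] [(array([317., 221.,  42.,  25.]), 0.58)]
bearing_ring [(array([334.7, 153.3]), 0.54), (array([196.1, 202.9]), 0.29)] [(array([326., 145.,  19.,  16.]), 0.67)]
```

View pics/a.png

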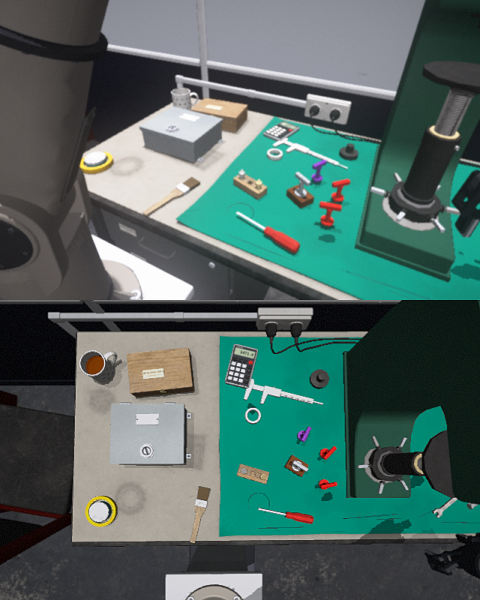

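```bash
python3 - <<'E'
from h import *
np.set_printoptions(precision=4,suppress=True)
s=r.grab_frame("scene");t=r.grab_frame("top")
print("keygrip",tri([(s,(400.4,235.6)),(t,(399.2,220.4))]))
print("stand",tri([(s,(398.7,265.7)),(t,(393,220))]))
print("mouth",tri([(s,(226.3,168.2)),(t,(194.1,201.1))]))
print("block",tri([(s,(333,249.1)),(t,(335.2,236.3))]))
for n in("key_stand","control_box","key"):
  for q in r.outline_of(t,n)[:3]:
    print(n,q["conf"],cv2.minAreaRect(cv2.findNonZero(q["pixels"].astype(np.uint8))))
o=r.get_obs();print(R.from_rotvec(o["orientation"]).as_matrix(),o["clock"])
w=r.grab_frame("wrist");print(w["eye"],w["attitude"],w["intrinsics"]);print(o["tcp_pos"])
save(t,"top1",(130,120,460,260),2.4)
E
```

```text
keygrip (array([ 0.5058, -0.2725,  0.0806]), [np.float64(0.002821758743268752), np.float64(0.0028217587432688256)])
stand (array([ 0.5074, -0.276 , -0.0017]), [np.float64(0.0007159938454338403), np.float64(0.0007159938454339375)])
mouth (array([0.5517, 0.2043, 0.0927]), [np.float64(0.004171322359737713), np.float64(0.004171322359737824)])
block (array([ 0.4698, -0.1317,  0.0165]), [np.float64(0.003735294327249357), np.float64(0.0037352943272493627)])
key_stand 0.88 ((394.8443603515625, 220.0802001953125), (26.418975830078125, 19.32858657836914), 29.05460548400879)
control_box 0.83 ((200.5, 177.5), (81.0, 107.0), 90.0)
key 0.66 ((399.54315185546875, 220.3959503173828), (19.664186477661133, 12.111998558044434), 4.085616588592529)
key 0.6 ((196.5, 178.0), (80.0, 99.0), 90.0)
key 0.59 ((437.050048828125, 243.65005493164062), (13.281564712524414, 21.81971549987793), 71.56504821777344)
[[ 0.897  0.442  0.   ]
 [ 0.442 -0.897  0.   ]
 [ 0.     0.    -1.   ]] 1.95
[ 0.3704 -0.5704  0.3746] [-0.2832  0.1756 -1.1016] [[323.059    0.     320.1737]
 [  0.     323.059  200.1706]
 [  0.       0.       1.    ]]
[ 0.2984 -0.6055  0.2313]
```

View pics/top1.png

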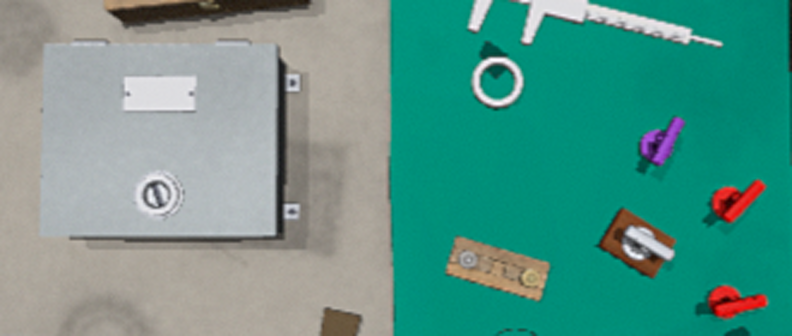

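The silver key stands in the dark wooden stand at about (400,220) in the top view (bar ~61° world yaw). The purple and red look-alikes are nearby, and the lock is at (195,201). I'll swing clear of the press first, then move over the key.

Request:
apply_moves(
  rows=[
    [0.44, -0.9, 0, 0, 0, 0],
    [0.44, -0.9, 0, 0, 0, 0],
    [0.44, -0.9, 0, 0, 0, -0.2],
    [0.44, -0.9, 0, 0, 0, -0.39],
    [0.44, -0.9, 0, 0, 0, -0.39],
  ],
  claw=1,
)

```text
clock: 2.62
tcp_pos: [0.2976, -0.3506, 0.2314]
orientation: [-2.731, -1.55, 0.0]
contact_force: [-0.3, -1.1, 1.7]
grip_width: 0.0853
gripper_force: 0.0
```

```bash
python3 - <<'E'
from h import *
np.set_printoptions(precision=4,suppress=True)
o=r.get_obs();M=R.from_rotvec(o["orientation"]).as_matrix();print(o["clock"],o["tcp_pos"],o["joints"]);print(M)
p=r.grab_frame("wrist");print(p["eye"],-att(p)[:,2])
print(proj(p,(.506,-.273,.064)),[(q["point"],q["conf"]) for q in r.landmark_of(p,"key_grip")])
print("shift units", M.T@(np.array([.506-.07,-.273-.0,o["tcp_pos"][2]])-o["tcp_pos"])/.25)
E
```

```text
2.625 [ 0.2976 -0.3506  0.2314] [ 0.8671  0.1289 -0.1474  2.0398  0.0224  0.9756  0.1696]
[[ 0.5131  0.8584 -0.0006]
 [ 0.8584 -0.5131  0.001 ]
 [ 0.0006 -0.0011 -1.    ]]
[ 0.3391 -0.2824  0.3747] [-0.1598 -0.2666 -0.9505]
[488.8769 -24.8541] [([463.1, 116.7], 0.84), ([573.9, 60.4], 0.58)]
shift units [ 0.5504  0.3159 -0.    ]
```

Request:
apply_moves(
  rows=[
    [0.69, 0.56, 0, 0, 0, 0],
    [0.69, 0.56, 0, 0, 0, 0],
    [0.69, 0.56, 0, 0, 0, 0],
    [0.69, 0.56, 0, 0, 0, 0],
    [0.69, 0.56, 0, 0, 0, 0],
  ],
)

```text
clock: 3.35
tcp_pos: [0.51, -0.28, 0.2309]
orientation: [-2.742, -1.533, -0.002]
contact_force: [0.5, -0.6, -0.2]
grip_width: 0.0854
gripper_force: 0.0
```

```bash
cat > look.py <<'E'
import sys,pickle
from h import *
np.set_printoptions(precision=4,suppress=True)
o=r.get_obs();M=R.from_rotvec(o["orientation"]).as_matrix();print(o["clock"],o["tcp_pos"],o["joints"]);print(M)
p=r.grab_frame("wrist")
for t in sys.argv[2:]:
    print(t,[(np.round(q["point"],1),round(q["conf"],2)) for q in r.landmark_of(p,t)])
save(p,sys.argv[1])
pickle.dump({k:p[k] for k in("pixels","eye","attitude","intrinsics","dist")},open(sys.argv[1]+".pkl","wb"))
E
python3 look.py w1 key_grip key key_stand; python3 -c "
from h import *
import pickle
p=pickle.load(open('w1.pkl','rb'));print(proj(p,(.506,-.273,.064)))"
```

```text
3.35 [ 0.51   -0.28    0.2309] [ 0.5919  0.338  -0.2465  1.7716  0.0922  1.0427 -0.2388]
[[ 0.5237  0.8519  0.0011]
 [ 0.8519 -0.5237  0.0011]
 [ 0.0015  0.0004 -1.    ]]
key_grip [(array([316.4, 179.3]), 0.91), (array([310. , 278.5]), 0.89), (array([413.7, 143.5]), 0.76), (array([396.6, 238.5]), 0.75)]
key [(array([385.4, 216.2]), 0.83), (array([315.9, 171.3]), 0.8), (array([311.4, 252.6]), 0.63), (array([399.4, 136.4]), 0.6)]
key_stand [(array([317.1, 164. ]), 0.69)]
[312.3270713  175.84553679]
```

View pics/w1.png

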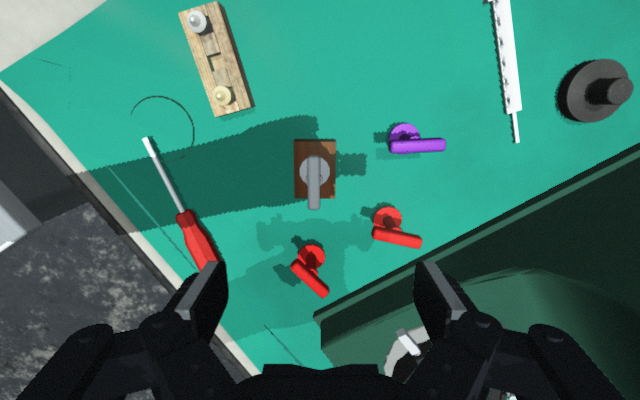

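The wrist view shows the silver key's bar at (314,180), vertical in the picture, so it is aligned with tool x. Its stand is at (314,168), purple at (415,140), red at (310,270) and (397,232). Next I descend and look a second time.

Request:
apply_moves(
  rows=[
    [0, 0, 0.14, 0, 0, 0],
    [0, 0, 0.28, 0, 0, 0],
    [0, 0, 0.28, 0, 0, 0],
    [0, 0, 0.28, 0, 0, 0],
  ],
  claw=0.5,
)

```text
clock: 4.05
tcp_pos: [0.5073, -0.2822, 0.1627]
orientation: [2.742, 1.531, 0.001]
contact_force: [-0.2, 0.4, 1.0]
grip_width: 0.0425
gripper_force: 0.0
```

```bash
python3 look.py w2 key_grip key key_stand;  python3 - <<'E'
from h import *
import pickle
np.set_printoptions(precision=4,suppress=True)
a,b=[pickle.load(open(f,'rb')) for f in('w1.pkl','w2.pkl')]
p=r.grab_frame("wrist")
for n in["key_grip"]:
  for q in r.outline_of(p,n)[:4]: print(q["conf"],q["rect"],cv2.minAreaRect(cv2.findNonZero(q["pixels"].astype(np.uint8))))
print(proj(b,(.506,-.273,.064)))
E
```

```text
4.05 [ 0.5073 -0.2822  0.1627] [ 0.5869  0.4087 -0.2379  1.841   0.1199  0.9041 -0.2584]
[[ 0.5245  0.8514  0.0013]
 [ 0.8514 -0.5245 -0.0009]
 [-0.0001  0.0016 -1.    ]]
key_grip [(array([415.6, 268.5]), 0.83), (array([309.7, 315.5]), 0.78), (array([316.1, 200.3]), 0.75), (array([445.8, 153.2]), 0.68)]
key [(array([310. , 278.4]), 0.95), (array([316.7, 180.2]), 0.93), (array([415.5, 139.3]), 0.6)]
key_stand [(array([312.7, 176.6]), 0.85)]
0.95 [302.2, 166.8, 30.0, 71.7] ((314.0, 201.0), (70.0, 36.0), 90.0)
0.77 [284.1, 273.6, 46.3, 66.2] ((306.9449768066406, 307.13751220703125), (70.00566864013672, 43.31319808959961), 83.21102905273438)
0.72 [387.4, 224.9, 58.1, 60.2] ((413.32586669921875, 259.7332763671875), (72.47216796875, 38.940895080566406), 49.26789093017578)
0.69 [406.5, 126.6, 72.0, 37.2] ((443.5, 145.0), (38.0, 75.0), 90.0)
[311.6055 192.2831]
```

View pics/w2.png

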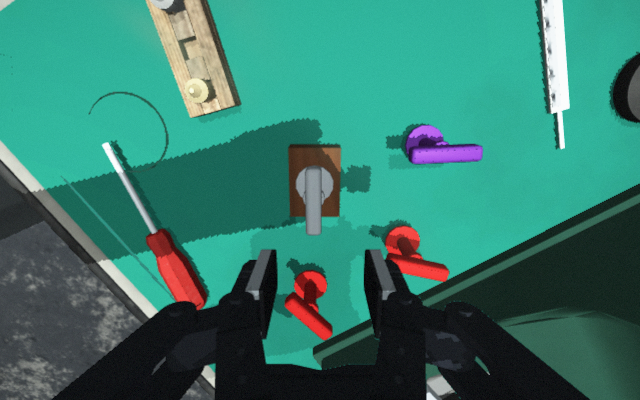

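The second view shows the bar centre at about (314,200), still vertical, with the fingers straddling its column. The red keys at (308,305) and (415,255) are clear of the descent.

```bash
python3 - <<'E'
from h import *
import pickle
np.set_printoptions(precision=4,suppress=True)
a,b=[pickle.load(open(f,'rb')) for f in('w1.pkl','w2.pkl')]
s=r.grab_frame("scene");t=r.grab_frame("top")
print(tri([(a,(315,180)),(b,(314.5,200.5))]),tri([(a,(315,180)),(b,(314.5,200.5)),(s,(400.4,235.6)),(t,(399.2,220.4))]))
for p,x in((a,(315,180)),(b,(314.5,200.5))): print(onz(p,x,.0817), onz(p,x,.079))
print("bar ends",onz(b,(314,167),.093),onz(b,(314,234),.093))
print("stand",onz(b,(315,181),.022),tri([(a,(317,164)),(b,(313,177))]))
for n,x in(("red1",(316,290)),("red2",(418,262))): print(n,onz(b,x,.06))
E
```

```text
(array([ 0.5112, -0.2702,  0.1001]), [np.float64(0.00017858596762950938), np.float64(0.000178585967629528)]) (array([ 0.5071, -0.2737,  0.0801]), [np.float64(0.001572689912251065), np.float64(0.001799380782947033), np.float64(0.004324525368601275), np.float64(0.0015404583542004307)])
[ 0.5087 -0.2742  0.0817] [ 0.5083 -0.2748  0.079 ]
[ 0.5077 -0.2751  0.0817] [ 0.5072 -0.2759  0.079 ]
bar ends [ 0.522  -0.2518  0.093 ] [ 0.4961 -0.2934  0.093 ]
stand [ 0.5067 -0.2757  0.022 ] (array([ 0.5163, -0.2621,  0.0755]), [np.float64(0.0017223576032611176), np.float64(0.0017223576032608559)])
red1 [ 0.4609 -0.3522  0.06  ]
red2 [ 0.5498 -0.3744  0.06  ]
```

Request:
apply_moves(
  rows=[
    [0.024, -0.014, 0.1, 0, 0, 0],
    [0.024, -0.014, 0.25, 0, 0, 0],
    [0.024, -0.014, 0.38, 0, 0, 0],
    [0.024, -0.014, 0.436, 0, 0, 0],
    [0.024, -0.014, 0.436, 0, 0, 0],
  ],
)

```text
clock: 5.08
tcp_pos: [0.507, -0.2742, 0.0519]
orientation: [-2.741, -1.534, 0.001]
contact_force: [0.0, 0.6, 0.7]
grip_width: 0.0427
gripper_force: 0.0
```

Request:
apply_moves(
  rows=[
    [0, 0, 0, 0, 0, 0],
    [0, 0, 0, 0, 0, 0],
    [0, 0, 0, 0, 0, 0],
    [0, 0, 0, 0, 0, 0],
  ],
  claw=0,
  newtons=60,
)

```text
clock: 5.58
tcp_pos: [0.5082, -0.2747, 0.0537]
orientation: [2.74, 1.533, 0.002]
contact_force: [-1.3, 1.2, 5.2]
grip_width: 0.0131
gripper_force: 58.4
```

```bash
python3 look.py w3 key_grip;python3 -c "
from h import *
print(r.get_obs())"
```

```text
5.575 [ 0.5082 -0.2747  0.0537] [ 0.5522  0.5521 -0.2133  1.9162  0.1759  0.6888 -0.317 ]
[[ 0.5232  0.8522  0.002 ]
 [ 0.8522 -0.5232 -0.001 ]
 [ 0.0002  0.0023 -1.    ]]
key_grip [(array([542. , 211.3]), 0.89), (array([323.5, 295.1]), 0.57)]
{'clock': 5.675, 'joints': array([ 0.55218185,  0.55216128, -0.21331079,  1.91616527,  0.17597314,
        0.6887944 , -0.31696148]), 'qvel': array([ 1.94406813e-03, -1.00586097e-03,  2.68218168e-05,  5.85302885e-04,
       -6.20869375e-04,  1.72527461e-03,  3.86629121e-04]), 'tau': array([ 3.96403880e-02, -5.20448756e+01, -1.57180242e+00, -1.87760586e+01,
        8.72757845e-02, -4.36741021e-01,  4.41736425e-03]), 'tcp_pos': array([ 0.50816487, -0.27471797,  0.05373132]), 'orientation': array([2.74000764e+00, 1.53298536e+00, 1.98524182e-03]), 'contact_force': array([-1.96596982,  0.89001984,  6.50047556]), 'moment': array([0.08856491, 0.21565101, 0.05609349]), 'gripper_force': 58.409008383750916, 'grip_width': 0.01330760192710342}
```

View pics/w3.png

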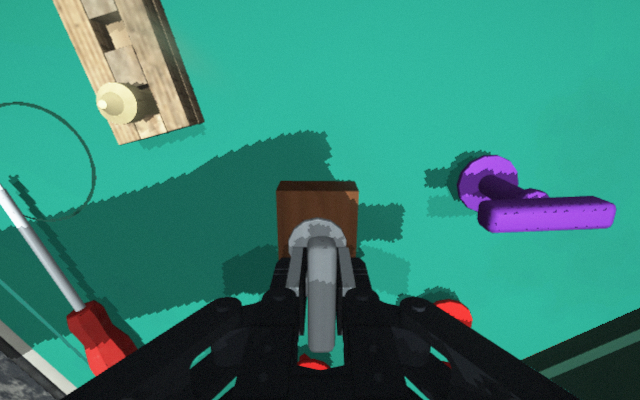

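Gripped: the bar sits between the pads around (322,295), with the shoulder ahead of it. I lift and swing toward the lock.

Request:
apply_moves(
  rows=[
    [0, 0, -0.05, 0, 0, 0],
    [0, 0, -0.2, 0, 0, 0],
    [0, 0, -0.4, 0, 0, 0],
    [0, 0, -0.6, 0, 0, 0],
    [0, 0, -0.72, 0, 0, 0],
  ],
)

```text
clock: 6.3
tcp_pos: [0.5079, -0.2745, 0.2359]
orientation: [2.739, 1.533, 0.003]
contact_force: [-0.8, 0.6, -2.1]
grip_width: 0.0133
gripper_force: 58.8
```

Request:
apply_moves(
  rows=[
    [0.7, -0.55, 0, 0, 0, 0.1],
    [0.7, -0.55, 0, 0, 0, 0.2],
    [0.7, -0.55, 0, 0, 0, 0.3],
    [0.7, -0.55, 0, 0, 0, 0.4],
    [0.7, -0.55, 0, 0, 0, 0.5],
  ],
)

```text
clock: 6.92
tcp_pos: [0.4811, -0.0496, 0.2332]
orientation: [-3.119, -0.37, -0.001]
contact_force: [-0.3, -0.2, -0.7]
grip_width: 0.0133
gripper_force: 58.8
```

```bash
python3 - <<'E'
from h import *
np.set_printoptions(precision=4,suppress=True)
o=r.get_obs();print(o)
M=R.from_rotvec(o["orientation"]).as_matrix();print(M)
print("to look pose",M.T@(np.array([.48,.204,.235])-o["tcp_pos"])/.25, "yaw tool x",np.degrees(np.arctan2(M[1,0],M[0,0])))
E
```

```text
{'clock': 6.925, 'joints': array([ 0.2227,  0.175 , -0.2776,  1.9829,  0.0563,  0.9903, -1.4167]), 'qvel': array([-0.0944, -0.0013,  0.196 , -0.0046, -0.0146, -0.0049, -1.1911]), 'tau': array([ -1.2102, -38.913 ,  -3.0125, -26.399 ,  -0.26  ,   0.0281,
         1.3104]), 'tcp_pos': array([ 0.4811, -0.0496,  0.2332]), 'orientation': array([-3.1192, -0.3697, -0.0011]), 'contact_force': array([-0.2993, -0.2423, -0.6755]), 'moment': array([-0.0432,  0.0014, -0.0673]), 'gripper_force': 58.816834688186646, 'grip_width': 0.013329441899639185}
[[ 0.9723  0.2338  0.0006]
 [ 0.2338 -0.9723  0.0007]
 [ 0.0007 -0.0005 -1.    ]]
to look pose [ 0.233  -0.9872 -0.0065] yaw tool x 13.518010006492485
```

Request:
apply_moves(
  rows=[
    [0.23, -0.98, 0, 0, 0, 0.1],
    [0.23, -0.98, 0, 0, 0, 0.15],
    [0.23, -0.98, 0, 0, 0, 0.15],
    [0.23, -0.98, 0, 0, 0, 0.15],
    [0.23, -0.98, 0, 0, 0, 0.15],
  ],
)

```text
clock: 7.55
tcp_pos: [0.4791, 0.2041, 0.2333]
orientation: [-3.139, -0.012, -0.001]
contact_force: [0.8, -0.3, -1.3]
grip_width: 0.0135
gripper_force: 58.9
```

```bash
python3 look.py w4 lock_mouth lock_slot
```

```text
7.55 [0.4791 0.2041 0.2333] [-0.1648  0.2511 -0.4172  1.8972  0.1163  1.0151 -2.1946]
[[ 1.      0.0078  0.0005]
 [ 0.0078 -1.      0.0029]
 [ 0.0005 -0.0028 -1.    ]]
lock_mouth [(array([323.3,  96. ]), 0.78)]
lock_slot [(array([325. ,  97.5]), 0.98)]
```

View pics/w4.png

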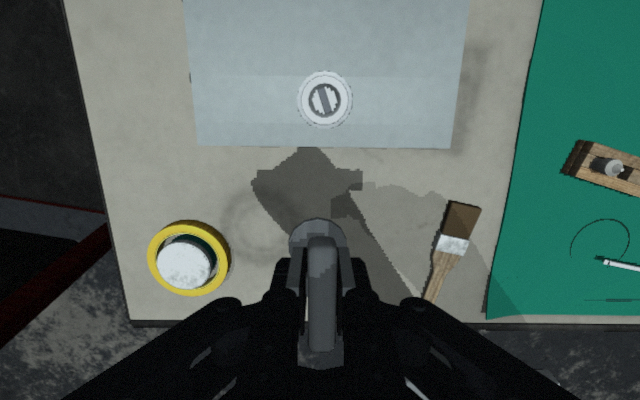

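The lock is at (325,98) with the slot tilted slightly left of vertical, and the key hangs straight in the fingers at (320,290). I'll take a second, lower view for height and slot angle.

Request:
apply_moves(
  rows=[
    [0.05, 0, 0.12, 0, 0, 0],
    [0.05, 0, 0.2, 0, 0, 0],
    [0.05, 0, 0.2, 0, 0, 0],
  ],
)

```text
clock: 8.07
tcp_pos: [0.4924, 0.1955, 0.181]
orientation: [3.139, -0.006, -0.005]
contact_force: [-0.3, 0.0, -1.0]
grip_width: 0.0134
gripper_force: 58.9
```

```bash
python3 look.py w5 lock_mouth lock_slot; python3 - <<'E'
from h import *
import pickle
np.set_printoptions(precision=4,suppress=True)
a,b=[pickle.load(open(f,'rb')) for f in('w4.pkl','w5.pkl')]
q=(324.5,97.5)
print(onz(a,q,.085),proj(b,onz(a,q,.085)))
c=np.round(proj(b,onz(a,q,.085))).astype(int)
save(b,"w5c",(c[0]-40,max(0,c[1]-30),c[0]+40,max(0,c[1]-30)+60),9);print(c)
E
```

```text
8.075 [0.4924 0.1955 0.181 ] [-0.1682  0.3276 -0.3959  1.9287  0.1573  0.919  -2.2161]
[[ 1.     -0.0038 -0.0031]
 [-0.0038 -1.     -0.0024]
 [-0.0031  0.0025 -1.    ]]
lock_mouth [(array([305.7, 118.8]), 0.93)]
lock_slot [(array([309.2, 118.4]), 0.81), (array([320.7, 235.8]), 0.24)]
[0.557  0.2012 0.085 ] [311.2083 116.9074]
[311 117]
```

View pics/w5c.png

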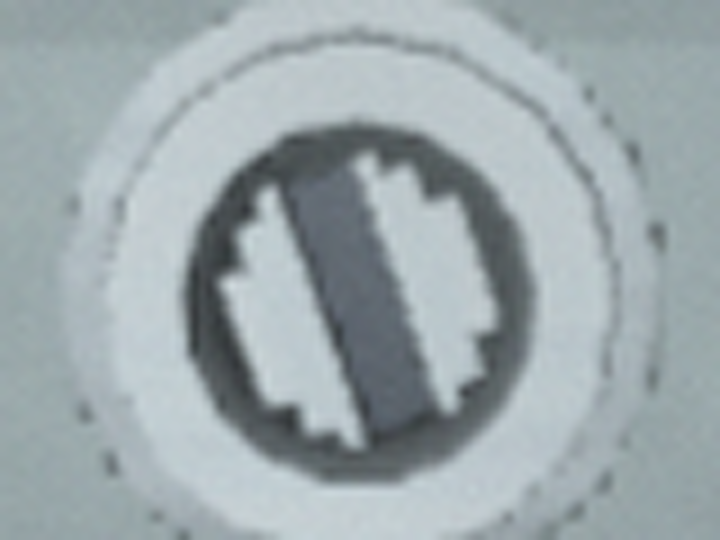

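The crop shows the slot clearly: centreline from about (322,177) to (405,425) in the crop, tilted about 18° from vertical, with the rim circle centred at about (361,302).

```bash
python3 - <<'E'
from h import *
import pickle
np.set_printoptions(precision=4,suppress=True)
a,b=[pickle.load(open(f,'rb')) for f in('w4.pkl','w5.pkl')]
f=lambda x,y:(271+x/9-.5,87+y/9-.5)
for l in[((285,185),(365,440)),((360,170),(445,410)),((322,177),(405,425))]:
    A,B=[onz(b,f(*q),.085) for q in l];d=A-B;print("slot",A,B,(A+B)/2,np.degrees(np.arctan2(d[1],d[0])))
print("rim",onz(b,f(361,302),.089), "diam",np.linalg.norm(onz(b,f(187,302),.089)-onz(b,f(535,302),.089)),onz(b,f(360,285),.089),onz(b,f(361,302),.085))
print(tri([(a,(324.3,98)),(b,f(361,302))]))
s=r.grab_frame("scene");t=r.grab_frame("top")
print(tri([(a,(324.3,98)),(b,f(361,302)),(s,(226.3,168.2)),(t,(195,201))]),onz(t,(195.5,200.5),.088))
print("box edge a",onz(a,(197,146),.083)-onz(a,(452,150),.083), onz(a,(197,146),.083),onz(a,(452,150),.083))
o=r.get_obs();M=R.from_rotvec(o["orientation"]).as_matrix();print(o["tcp_pos"],M,o["joints"])
E
```

```text
slot [0.5638 0.2076 0.085 ] [0.5439 0.2015 0.085 ] [0.5538 0.2045 0.085 ] 17.03052528850241
slot [0.5649 0.2016 0.085 ] [0.5463 0.195  0.085 ] [0.5556 0.1983 0.085 ] 19.646377294654247
slot [0.5644 0.2046 0.085 ] [0.5451 0.1982 0.085 ] [0.5547 0.2014 0.085 ] 18.384896476322645
rim [0.5551 0.2016 0.089 ] diam 0.027378370096541 [0.5564 0.2016 0.089 ] [0.5548 0.2017 0.085 ]
(array([0.5567, 0.2013, 0.1075]), [np.float64(0.0002954478763688368), np.float64(0.00029544787636877215)])
(array([0.554 , 0.2025, 0.0921]), [np.float64(0.0028301797336539197), np.float64(0.0016735919830508158), np.float64(0.007059864160746828), np.float64(0.003509537135563226)]) [0.5557 0.1989 0.088 ]
box edge a [ 0.0013  0.2316 -0.    ] [0.5139 0.3163 0.083 ] [0.5126 0.0847 0.083 ]
[0.4937 0.1982 0.1835] [[ 1.     -0.0014  0.0019]
 [-0.0014 -1.      0.0005]
 [ 0.0019 -0.0005 -1.    ]] [-0.1696  0.3254 -0.398   1.9255  0.1572  0.9187 -2.2166]
```

Slot yaw is about +18° and the lock is at about (0.555, 0.2015). Before inserting, I test in the air whether the wrist reaches the final clockwise angle (about −55°) there.

Request:
apply_moves(
  rows=[
    [0.1, -0.013, -0.02, 0, 0, 0.11],
    [0.245, -0.013, -0.02, 0, 0, 0.22],
    [0.245, -0.013, -0.02, 0, 0, 0.33],
    [0.245, -0.013, -0.02, 0, 0, 0.44],
    [0.245, -0.013, -0.02, 0, 0, 0.55],
  ],
)

```text
clock: 8.95
tcp_pos: [0.5546, 0.2016, 0.188]
orientation: [-2.85, 1.319, -0.001]
contact_force: [-0.3, 0.7, -0.7]
grip_width: 0.0132
gripper_force: 58.9
```

Request:
apply_moves(
  rows=[
    [0, 0, 0, 0, 0, 0.06],
    [0, 0, 0, 0, 0, 0.06],
    [0, 0, 0, 0, 0, 0.06],
  ],
)

```text
clock: 9.32
tcp_pos: [0.554, 0.2026, 0.1877]
orientation: [-2.789, 1.444, -0.0]
contact_force: [-0.7, 0.4, -1.4]
grip_width: 0.0128
gripper_force: 58.9
```

```bash
cat > st.py <<'E'
from h import *
np.set_printoptions(precision=4,suppress=True)
o=r.get_obs();M=R.from_rotvec(o["orientation"]).as_matrix()
print(o["clock"],o["tcp_pos"],"yaw",np.degrees(np.arctan2(M[1,0],M[0,0])),"tilt",M[:2,2],"F",o["contact_force"],"T",o["moment"],o["grip_width"],o["joints"])
E
python3 st.py
```

```text
9.325 [0.554  0.2026 0.1877] yaw -54.74849086289986 tilt [0.0003 0.0006] F [-0.6748  0.4209 -1.3766] T [ 0.0129 -0.0179 -0.0346] 0.01284061283405025 [-0.5011  0.382   0.0575  1.8127 -0.0268  0.9471 -2.9584]
```

The wrist reaches −54.7°, just at the joint-7 limit, so the turn is feasible; if it isn't enough, I can regrip after the catch. I'm now rotating to the slot's angle.

Request:
apply_moves(
  rows=[
    [0, 0, 0, 0, 0, -0.11],
    [0, 0, 0, 0, 0, -0.22],
    [0, 0, 0, 0, 0, -0.33],
    [0, 0, 0, 0, 0, -0.44],
    [0, 0, 0, 0, 0, -0.55],
  ],
)

```text
clock: 9.95
tcp_pos: [0.5544, 0.2014, 0.1875]
orientation: [-3.137, 0.139, 0.0]
contact_force: [-0.3, 0.3, -1.2]
grip_width: 0.0132
gripper_force: 58.9
```

Request:
apply_moves(
  rows=[
    [0, 0, 0.02, 0, 0, -0.11],
    [0, 0, 0.06, 0, 0, -0.22],
    [0, 0, 0.1, 0, 0, -0.26],
    [0, 0, 0.12, 0, 0, -0.26],
    [0, 0, 0.12, 0, 0, -0.26],
  ],
)

```text
clock: 10.58
tcp_pos: [0.5543, 0.2013, 0.1572]
orientation: [-3.103, -0.488, 0.001]
contact_force: [0.2, 0.1, -0.6]
grip_width: 0.013
gripper_force: 58.9
```

```bash
python3 st.py
```

```text
10.575 [0.5543 0.2013 0.1572] yaw 17.87593377735405 tilt [-0.0006  0.0005] F [ 0.1862  0.1041 -0.6493] T [0.0053 0.0017 0.0266] 0.0130108164975041 [-0.2983  0.4268 -0.2001  1.8243  0.1042  0.9009 -1.8044]
```

Request:
apply_moves(
  rows=[
    [0, 0, 0.04, 0, 0, 0],
    [0, 0, 0.08, 0, 0, 0],
    [0, 0, 0.088, 0, 0, 0],
    [0, 0, 0.088, 0, 0, 0],
  ],
)

```text
clock: 11.08
tcp_pos: [0.5541, 0.2017, 0.135]
orientation: [3.103, 0.491, -0.001]
contact_force: [0.4, -0.2, -1.7]
grip_width: 0.0133
gripper_force: 58.9
```

Request:
apply_moves(
  rows=[
    [0, 0, 0.008, 0, 0, 0],
    [0, 0, 0.016, 0, 0, 0],
    [0, 0, 0.016, 0, 0, 0],
  ],
)

```text
clock: 11.45
tcp_pos: [0.5542, 0.2016, 0.1312]
orientation: [3.103, 0.49, -0.0]
contact_force: [1.1, 0.7, -1.0]
grip_width: 0.0132
gripper_force: 58.9
```

Request:
apply_moves(
  rows=[
    [0, 0, 0.008, 0, 0, 0],
    [0, 0, 0.012, 0, 0, 0],
    [0, 0, 0.012, 0, 0, 0],
  ],
)

```text
clock: 11.82
tcp_pos: [0.5545, 0.2016, 0.1283]
orientation: [-3.103, -0.49, -0.0]
contact_force: [0.5, 0.6, -0.8]
grip_width: 0.0132
gripper_force: 58.9
```

Request:
apply_moves(
  rows=[
    [0, 0, 0.008, 0, 0, 0],
    [0, 0, 0.008, 0, 0, 0],
  ],
)

```text
clock: 12.08
tcp_pos: [0.5551, 0.2018, 0.1269]
orientation: [-3.103, -0.49, -0.003]
contact_force: [-0.0, 0.3, 3.1]
grip_width: 0.0132
gripper_force: 59.3
```

Request:
apply_moves(
  rows=[
    [0, 0, 0.008, 0, 0, 0],
    [0, 0, 0.008, 0, 0, 0],
  ],
)

```text
clock: 12.32
tcp_pos: [0.556, 0.2021, 0.1261]
orientation: [-3.102, -0.49, -0.006]
contact_force: [-0.6, -2.0, 10.3]
grip_width: 0.0134
gripper_force: 59.9
```

```bash
python3 st.py
```

```text
12.325 [0.556  0.2021 0.1261] yaw 17.94132255842239 tilt [0.0037 0.0013] F [-0.5548 -1.9822 10.2821] T [-0.2951 -0.0568  0.0531] 0.013352211692060034 [-0.3058  0.4658 -0.1925  1.8464  0.1167  0.8365 -1.8139]
```

Request:
apply_moves(
  rows=[
    [0, 0, -0.004, 0, 0, 0],
    [0, 0, -0.004, 0, 0, 0.03],
    [0, 0, -0.004, 0, 0, 0.06],
    [0, 0, -0.004, 0, 0, 0.06],
  ],
)

```text
clock: 12.82
tcp_pos: [0.5555, 0.2014, 0.1264]
orientation: [3.123, 0.342, 0.004]
contact_force: [0.9, -2.4, 7.4]
grip_width: 0.013
gripper_force: 59.5
```

```bash
python3 st.py
```

```text
12.825 [0.5555 0.2014 0.1264] yaw 12.504570550085232 tilt [0.0024 0.0002] F [ 0.9361 -2.4295  7.3662] T [-0.3669 -0.2357  0.0134] 0.013012544599997981 [-0.3227  0.4636 -0.1699  1.848   0.1033  0.8362 -1.8967]
```

Request:
apply_moves(
  rows=[
    [0, 0, 0, 0, 0, -0.06],
    [0, 0, 0, 0, 0, -0.12],
    [0, 0, 0, 0, 0, -0.12],
  ],
)

```text
clock: 13.2
tcp_pos: [0.5552, 0.202, 0.1263]
orientation: [-3.076, -0.637, -0.003]
contact_force: [0.7, -0.1, 5.2]
grip_width: 0.0133
gripper_force: 59.4
```

```bash
python3 st.py
```

```text
13.2 [0.5552 0.202  0.1263] yaw 23.408606253794677 tilt [0.002 0.001] F [ 0.6532 -0.1324  5.1557] T [ 0.0079 -0.1024  0.0012] 0.013293586005991382 [-0.2883  0.467  -0.2154  1.8455  0.1296  0.8403 -1.7299]
```

Request:
apply_moves(
  rows=[
    [0, 0, 0, 0, 0, 0.04],
    [0, 0, 0.004, 0, 0, 0.04],
    [0, 0, 0.008, 0, 0, 0.04],
    [0, 0, 0.008, 0, 0, 0.04],
  ],
)

```text
clock: 13.7
tcp_pos: [0.5566, 0.2023, 0.1259]
orientation: [-3.094, -0.538, -0.008]
contact_force: [0.3, -1.0, 15.7]
grip_width: 0.0133
gripper_force: 60.1
```

```bash
python3 st.py; python3 look.py w6; python3 -c "
from h import *
import pickle
p=pickle.load(open('w6.pkl','rb')); save(p,'w6c',(220,120,420,270),4)"
```

```text
13.7 [0.5566 0.2023 0.1259] yaw 19.735270199360226 tilt [0.0051 0.0018] F [ 0.2515 -1.0262 15.7019] T [-0.33    0.0946  0.0676] 0.013335848722083495 [-0.3003  0.4668 -0.1996  1.8457  0.1217  0.8355 -1.7867]
13.7 [0.5566 0.2023 0.1259] [-0.3003  0.4668 -0.1996  1.8457  0.1217  0.8355 -1.7867]
[[ 0.9412  0.3377  0.0051]
 [ 0.3377 -0.9413  0.0018]
 [ 0.0054  0.0001 -1.    ]]
```

View pics/w6c.png

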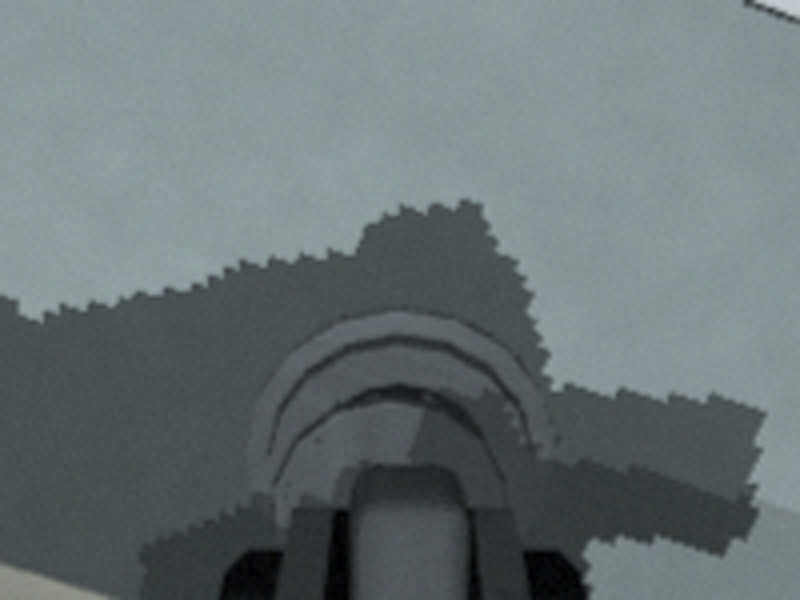

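The wrist crop shows the shoulder (centre col ~391) about 1.2 mm left of the collar's centre (col ~400), so the blade is resting on the face. I back off, shift by that much toward tool +y, and feel again gently.

Request:
apply_moves(
  rows=[
    [0, 0, -0.012, 0, 0, 0],
    [0, 0.005, -0.012, 0, 0, 0.015],
    [0, 0.005, -0.008, 0, 0, 0.015],
    [0, 0.005, -0.006, 0, 0, 0.015],
  ],
)

```text
clock: 14.25
tcp_pos: [0.5558, 0.2012, 0.126]
orientation: [-3.1, -0.501, -0.004]
contact_force: [0.3, -0.4, 12.5]
grip_width: 0.0133
gripper_force: 59.9
```

```bash
python3 st.py
```

```text
14.25 [0.5558 0.2012 0.126 ] yaw 18.372451175211317 tilt [0.0025 0.0013] F [ 0.2996 -0.4027 12.5016] T [0.045  0.0202 0.0123] 0.013261207580038405 [-0.3026  0.4659 -0.1945  1.8466  0.117   0.8373 -1.8052]
```

Request:
apply_moves(
  rows=[
    [0, 0, -0.006, 0, 0, 0],
    [0, 0, -0.006, 0, 0, 0],
  ],
)

```text
clock: 14.5
tcp_pos: [0.5551, 0.2009, 0.1266]
orientation: [-3.101, -0.502, -0.002]
contact_force: [0.4, 1.0, 5.6]
grip_width: 0.0133
gripper_force: 59.3
```

Request:
apply_moves(
  rows=[
    [0, 0.006, 0, 0, 0, 0],
    [0, 0.006, 0, 0, 0, 0],
  ],
)

```text
clock: 14.75
tcp_pos: [0.5553, 0.2, 0.1265]
orientation: [-3.1, -0.502, -0.001]
contact_force: [0.1, 2.5, 5.4]
grip_width: 0.0131
gripper_force: 60.4
```

```bash
python3 st.py
```

```text
14.75 [0.5553 0.2    0.1265] yaw 18.413988020978834 tilt [0.0005 0.0014] F [0.0691 2.5039 5.439 ] T [ 0.5262 -0.0694 -0.0474] 0.013148324135065288 [-0.3002  0.4649 -0.1951  1.847   0.1157  0.8396 -1.8017]
```

Request:
apply_moves(
  rows=[
    [0, -0.012, 0, 0, 0, 0],
    [0, -0.012, 0, 0, 0, 0],
  ],
)

```text
clock: 15.0
tcp_pos: [0.5546, 0.2016, 0.1264]
orientation: [3.101, 0.502, 0.001]
contact_force: [0.5, -1.0, 5.7]
grip_width: 0.0132
gripper_force: 59.4
```

```bash
python3 st.py
```

```text
15.0 [0.5546 0.2016 0.1264] yaw 18.384173474438395 tilt [ 0.0006 -0.0004] F [ 0.4804 -1.0254  5.6594] T [-0.0874 -0.2318  0.0151] 0.013185404104249811 [-0.3046  0.4651 -0.1943  1.847   0.1174  0.8402 -1.8071]
```

Request:
apply_moves(
  rows=[
    [0, 0.006, 0, 0, 0, 0.05],
    [0, 0.006, 0, 0, 0, 0.1],
    [0, 0.006, 0, 0, 0, 0.17],
    [0, 0.006, 0, 0, 0, 0.17],
  ],
)

```text
clock: 15.5
tcp_pos: [0.555, 0.1997, 0.1263]
orientation: [3.139, 0.082, 0.0]
contact_force: [1.4, -1.2, 5.9]
grip_width: 0.0134
gripper_force: 59.4
```

```bash
python3 st.py; python3 look.py w7; python3 - <<'E'
from h import *
import pickle
p=pickle.load(open('w7.pkl','rb'))
s=r.grab_frame("scene");print(proj(s,(.555,.2015,.1)))
im=np.hstack([cv2.resize(p["pixels"][120:270,220:420],None,fx=2,fy=2,interpolation=cv2.INTER_CUBIC),cv2.resize(s["pixels"][110:185,177:277],None,fx=4,fy=4,interpolation=cv2.INTER_CUBIC)])
save({"pixels":im},"w7c")
E
```

```text
15.5 [0.555  0.1997 0.1263] yaw 2.9922677655853587 tilt [ 0.0002 -0.001 ] F [ 1.4336 -1.1536  5.8604] T [-0.326  -0.1626  0.0166] 0.013383606268571857 [-0.3505  0.4609 -0.1309  1.8508  0.0798  0.8352 -2.0401]
15.5 [0.555  0.1997 0.1263] [-0.3505  0.4609 -0.1309  1.8508  0.0798  0.8352 -2.0401]
[[ 0.9986  0.0522  0.0002]
 [ 0.0522 -0.9986 -0.001 ]
 [ 0.0001  0.0011 -1.    ]]
[229.32615881 165.55609952]
```

View pics/w7c.png

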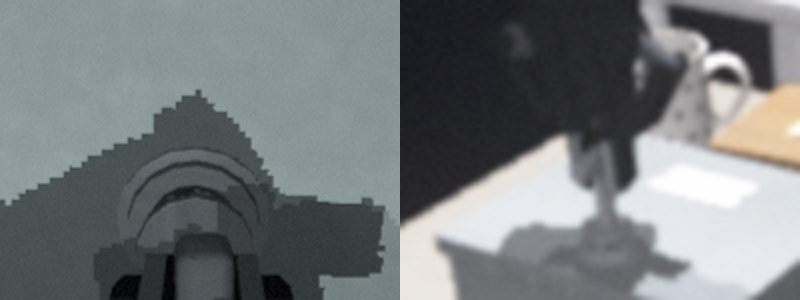

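The turn was nearly free (Tz ≈ 0.02), so the blade is on the insert's face. I return to the slot's yaw and sweep across the slot at about 5 N.

Request:
apply_moves(
  rows=[
    [0, 0, 0, 0, 0, -0.1],
    [0, 0, 0, 0, 0, -0.17],
    [0, 0.002, 0, 0, 0, -0.17],
    [0, 0.004, 0, 0, 0, -0.17],
    [0, 0.006, 0, 0, 0, -0.17],
  ],
)

```text
clock: 16.23
tcp_pos: [0.5549, 0.1996, 0.1264]
orientation: [-3.1, -0.502, -0.001]
contact_force: [0.5, 0.0, -0.1]
grip_width: 0.0131
gripper_force: 58.9
```

Request:
apply_moves(
  rows=[
    [0, 0.002, 0, 0, 0, 0],
    [0, 0.004, 0, 0, 0, 0],
    [0, 0.004, 0, 0, 0, 0],
  ],
)

```text
clock: 16.6
tcp_pos: [0.5546, 0.1978, 0.1257]
orientation: [3.101, 0.502, -0.002]
contact_force: [0.9, 1.6, -2.0]
grip_width: 0.0127
gripper_force: 59.1
```

```bash
python3 st.py
```

```text
16.6 [0.5546 0.1978 0.1257] yaw 18.40617151902136 tilt [-0.0012 -0.0004] F [ 0.8988  1.6372 -2.0084] T [ 0.3688 -0.1444  0.033 ] 0.012718879469241606 [-0.2983  0.465  -0.1943  1.8492  0.1163  0.8397 -1.7999]
```

Request:
apply_moves(
  rows=[
    [0, -0.003, 0, 0, 0, 0],
    [0, -0.006, 0, 0, 0, 0],
    [0, -0.009, 0, 0, 0, 0],
    [0, -0.012, 0, 0, 0, 0],
  ],
)

```text
clock: 17.1
tcp_pos: [0.5543, 0.2002, 0.1263]
orientation: [3.1, 0.502, -0.0]
contact_force: [0.9, -1.5, -1.7]
grip_width: 0.0128
gripper_force: 58.9
```

```bash
python3 st.py
```

```text
17.1 [0.5543 0.2002 0.1263] yaw 18.39161294580013 tilt [ 0.     -0.0008] F [ 0.9141 -1.4898 -1.7195] T [-0.4038 -0.3227 -0.0024] 0.012754939158476843 [-0.3028  0.4644 -0.1943  1.8484  0.1174  0.8401 -1.8053]
```

Request:
apply_moves(
  rows=[
    [0, -0.003, 0, 0, 0, 0],
    [0, -0.006, 0, 0, 0, 0],
    [0, -0.009, 0, 0, 0, 0],
    [0, -0.012, 0, 0, 0, 0],
  ],
)

```text
clock: 17.6
tcp_pos: [0.5536, 0.2027, 0.1263]
orientation: [3.1, 0.501, 0.0]
contact_force: [2.2, -4.7, -0.7]
grip_width: 0.0131
gripper_force: 59.4
```

```bash
python3 st.py
```

```text
17.6 [0.5536 0.2027 0.1263] yaw 18.371153440568325 tilt [ 0.0003 -0.0012] F [ 2.1616 -4.7137 -0.7436] T [-1.3532 -0.5937  0.0547] 0.01309592461922948 [-0.3073  0.4645 -0.1944  1.848   0.1181  0.8403 -1.8107]
```

The blade has dropped in: Fz vanished and sideways motion is now resisted. I re-centre and push home in steps.

Request:
apply_moves(
  rows=[
    [0, 0.009, 0, 0, 0, 0],
    [0, 0.018, 0, 0, 0, 0],
    [0, 0.018, 0.006, 0, 0, 0],
    [0, 0.018, 0.012, 0, 0, 0],
    [0, 0.018, 0.012, 0, 0, 0],
  ],
)

```text
clock: 18.23
tcp_pos: [0.5546, 0.2, 0.1233]
orientation: [-3.1, -0.503, -0.0]
contact_force: [0.3, -0.2, -0.9]
grip_width: 0.0133
gripper_force: 59.0
```

```bash
python3 st.py
```

```text
18.225 [0.5546 0.2    0.1233] yaw 18.435054118822197 tilt [0.0001 0.0006] F [ 0.3181 -0.1568 -0.9224] T [ 0.1302 -0.1711 -0.0212] 0.01326989861980422 [-0.3013  0.4683 -0.1946  1.8502  0.1175  0.8338 -1.8036]
```

Request:
apply_moves(
  rows=[
    [0, 0, 0.004, 0, 0, 0],
    [0, 0, 0.008, 0, 0, 0],
    [0, 0, 0.008, 0, 0, 0],
  ],
)

```text
clock: 18.6
tcp_pos: [0.5551, 0.1998, 0.1218]
orientation: [-3.101, -0.502, -0.002]
contact_force: [0.7, 0.3, 4.6]
grip_width: 0.0134
gripper_force: 59.3
```

```bash
python3 st.py
```

```text
18.6 [0.5551 0.1998 0.1218] yaw 18.41058546235112 tilt [0.0011 0.0007] F [0.7312 0.2923 4.6349] T [ 0.2535 -0.1536  0.0403] 0.013377604492737503 [-0.3015  0.4704 -0.1939  1.851   0.1185  0.8299 -1.8043]
```

Request:
apply_moves(
  rows=[
    [0, 0, 0.004, 0, 0, 0],
    [0, 0, 0.008, 0, 0, 0],
    [0, 0, 0.012, 0, 0, 0],
    [0, 0, 0.012, 0, 0, 0],
  ],
)

```text
clock: 19.1
tcp_pos: [0.5553, 0.1998, 0.119]
orientation: [-3.101, -0.502, -0.002]
contact_force: [0.5, 0.7, 5.3]
grip_width: 0.0134
gripper_force: 59.4
```

```bash
python3 st.py
```

```text
19.1 [0.5553 0.1998 0.119 ] yaw 18.410110557785682 tilt [0.0014 0.0008] F [0.5298 0.7209 5.3442] T [ 0.1182 -0.1543  0.0375] 0.013361305021080152 [-0.302   0.4742 -0.1933  1.8528  0.1198  0.8241 -1.8053]
```

Request:
apply_moves(
  rows=[
    [0, 0, 0.004, 0, 0, 0],
    [0, 0, 0.008, 0, 0, 0],
    [0, 0, 0.008, 0, 0, 0],
  ],
)

```text
clock: 19.48
tcp_pos: [0.5561, 0.2002, 0.1182]
orientation: [-3.1, -0.502, -0.005]
contact_force: [-0.3, -0.5, 12.4]
grip_width: 0.0131
gripper_force: 60.0
```

```bash
python3 st.py
```

```text
19.475 [0.5561 0.2002 0.1182] yaw 18.403291335088007 tilt [0.0032 0.0015] F [-0.2858 -0.5149 12.3687] T [ 0.0302  0.0643 -0.0576] 0.01311287024456405 [-0.3023  0.4755 -0.1931  1.8527  0.1205  0.821  -1.806 ]
```

Home: stiff contact after 5 mm of spring travel, 12 N. Turning clockwise while holding it down.

Request:
apply_moves(
  rows=[
    [0, 0, 0, 0, 0, 0.05],
    [0, 0, 0, 0, 0, 0.1],
    [0, 0, 0, 0, 0, 0.15],
    [0, 0, 0, 0, 0, 0.2],
    [0, 0, 0, 0, 0, 0.2],
  ],
)

```text
clock: 20.1
tcp_pos: [0.5561, 0.1998, 0.1181]
orientation: [-3.141, -0.01, -0.005]
contact_force: [-0.9, 0.1, 13.4]
grip_width: 0.0131
gripper_force: 60.1
```

```bash
python3 st.py
```

```text
20.1 [0.5561 0.1998 0.1181] yaw 0.363109775469736 tilt [0.0032 0.0008] F [-0.8956  0.0723 13.3652] T [-0.1786  0.0657  0.0026] 0.013092878939042622 [-0.36    0.4708 -0.1177  1.8571  0.0743  0.8146 -2.0803]
```

Request:
apply_moves(
  rows=[
    [0, 0, 0, 0, 0, 0.05],
    [0, 0, 0, 0, 0, 0.1],
    [0, 0, 0, 0, 0, 0.15],
    [0, 0, 0, 0, 0, 0.2],
    [0, 0, 0, 0, 0, 0.2],
  ],
)

```text
clock: 20.72
tcp_pos: [0.5557, 0.1996, 0.118]
orientation: [-3.104, 0.482, -0.004]
contact_force: [-0.9, 0.1, 13.0]
grip_width: 0.0132
gripper_force: 60.2
```

```bash
python3 st.py
```

```text
20.725 [0.5557 0.1996 0.118 ] yaw -17.63989751739515 tilt [0.0024 0.0006] F [-0.8942  0.0776 12.9748] T [-0.2962  0.2482  0.0302] 0.013248869941515548 [-0.4178  0.468  -0.0427  1.8616  0.0274  0.81   -2.3534]
```

Request:
apply_moves(
  rows=[
    [0, 0, 0, 0, 0, 0.05],
    [0, 0, 0, 0, 0, 0.1],
    [0, 0, 0, 0, 0, 0.15],
    [0, 0, 0, 0, 0, 0.2],
    [0, 0, 0, 0, 0, 0.2],
  ],
)

```text
clock: 21.35
tcp_pos: [0.5554, 0.1995, 0.1179]
orientation: [-2.99, 0.961, -0.002]
contact_force: [-1.7, -1.0, 14.4]
grip_width: 0.0134
gripper_force: 60.3
```

```bash
python3 st.py
```

```text
21.35 [0.5554 0.1995 0.1179] yaw -35.6408020063836 tilt [0.0016 0.0004] F [-1.6592 -0.9989 14.3694] T [-0.3055  0.5062  0.0882] 0.013423021294731217 [-0.4761  0.4672  0.0329  1.8662 -0.02    0.8069 -2.6258]
```

Request:
apply_moves(
  rows=[
    [0, 0, -0.001, 0, 0, 0.04],
    [0, 0, -0.001, 0, 0, 0.08],
    [0, 0, -0.001, 0, 0, 0.12],
    [0, 0, -0.001, 0, 0, 0.12],
  ],
)

```text
clock: 21.85
tcp_pos: [0.555, 0.1994, 0.118]
orientation: [-2.887, 1.238, -0.001]
contact_force: [-1.6, -1.6, 14.1]
grip_width: 0.0134
gripper_force: 60.3
```

```bash
python3 st.py
```

```text
21.85 [0.555  0.1994 0.118 ] yaw -46.429891275444945 tilt [0.0008 0.0003] F [-1.6317 -1.6156 14.1205] T [-0.2764  0.5521  0.047 ] 0.013438174145584285 [-0.5112  0.4676  0.0784  1.8689 -0.0488  0.8061 -2.7886]
```

Request:
apply_moves(
  rows=[
    [0, 0, -0.001, 0, 0, 0.04],
    [0, 0, -0.001, 0, 0, 0.085],
    [0, 0, -0.001, 0, 0, 0.085],
  ],
)

```text
clock: 22.22
tcp_pos: [0.5547, 0.1994, 0.118]
orientation: [-2.798, 1.428, -0.0]
contact_force: [-2.2, -0.6, 13.0]
grip_width: 0.0134
gripper_force: 60.2
```

```bash
python3 st.py
```

```text
22.225 [0.5547 0.1994 0.118 ] yaw -54.08286920013212 tilt [0.0002 0.0002] F [-2.1699 -0.5566 13.0277] T [-0.2034  0.6313  0.0672] 0.013390297196967894 [-0.5432  0.4685  0.1199  1.8714 -0.075   0.8057 -2.8989]
```

Request:
apply_moves(
  rows=[
    [0, 0, 0, 0, 0, 0.02],
    [0, 0, 0, 0, 0, 0.035],
    [0, 0, 0, 0, 0, 0.035],
  ],
)

```text
clock: 22.6
tcp_pos: [0.5546, 0.1994, 0.118]
orientation: [-2.758, 1.504, 0.0]
contact_force: [-2.2, -1.1, 13.2]
grip_width: 0.0132
gripper_force: 60.2
```

```bash
python3 st.py
```

```text
22.6 [0.5546 0.1994 0.118 ] yaw -57.19960585937984 tilt [0.     0.0001] F [-2.189  -1.1077 13.2382] T [-0.1692  0.7244  0.0617] 0.013201468636092565 [-0.5845  0.4709  0.1738  1.8744 -0.1092  0.8053 -2.9226]
```

Request:
apply_moves(
  rows=[
    [0, 0, 0, 0, 0, 0.02],
    [0, 0, 0, 0, 0, 0.03],
    [0, 0, 0, 0, 0, 0.03],
  ],
)

```text
clock: 22.98
tcp_pos: [0.5546, 0.1994, 0.1179]
orientation: [-2.722, 1.568, 0.0]
contact_force: [-3.3, -0.6, 14.3]
grip_width: 0.0132
gripper_force: 60.3
```

```bash
python3 st.py
```

```text
22.975 [0.5546 0.1994 0.1179] yaw -59.897106183614184 tilt [-0.0001  0.0002] F [-3.2778 -0.5738 14.2668] T [-0.2236  0.6871  0.024 ] 0.013197065555857685 [-0.6318  0.4751  0.236   1.8777 -0.1492  0.8057 -2.9336]
```

Request:
apply_moves(
  rows=[
    [0, 0, 0, 0, 0, 0],
    [0, 0, 0, 0, 0, 0],
    [0, 0, 0, 0, 0, 0],
    [0, 0, 0, 0, 0, 0],
  ],
  claw=0.7,
)

```text
clock: 23.48
tcp_pos: [0.5544, 0.1992, 0.1165]
orientation: [2.722, -1.568, -0.001]
contact_force: [0.5, 0.6, 0.8]
grip_width: 0.0593
gripper_force: 0.0
```

```bash
python3 st.py; python3 - <<'E'
from h import *
w=r.grab_frame("wrist");s=r.grab_frame("scene")
im=np.hstack([cv2.resize(w["pixels"],(480,300)),cv2.resize(s["pixels"][110:210,177:277],(300,300),interpolation=cv2.INTER_CUBIC)])
save({"pixels":im},"rel")
E
```

```text
23.475 [0.5544 0.1992 0.1165] yaw -59.89771124770817 tilt [-0.0007 -0.0003] F [0.4694 0.5759 0.7583] T [ 0.0269  0.0183 -0.0137] 0.0593420962072804 [-0.6309  0.477   0.2349  1.8787 -0.149   0.8035 -2.9337]
```

View pics/rel.png

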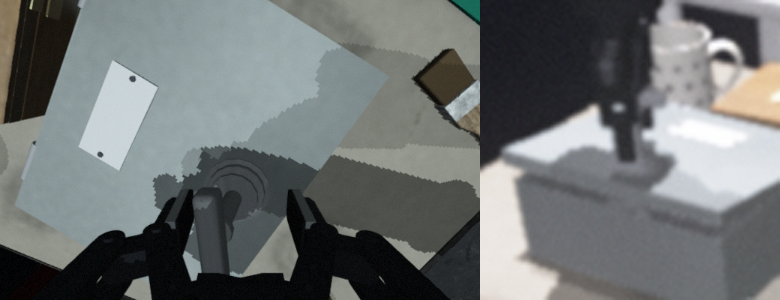

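The lid has sprung ajar (a gap shows under it) and the key is still standing in the lock, leaning with the lid, its bar at (208,225) between the open fingers. I open fully and withdraw straight up.

Request:
apply_moves(
  rows=[
    [0, 0, 0, 0, 0, 0],
    [0, 0, 0, 0, 0, 0],
    [0, -0.016, 0, 0, 0, 0],
    [0, -0.016, 0, 0, 0, 0],
  ],
  claw=1,
)

```text
clock: 24.08
tcp_pos: [0.5585, 0.2017, 0.1169]
orientation: [-2.722, 1.568, -0.0]
contact_force: [0.7, 0.0, -0.3]
grip_width: 0.0855
gripper_force: 0.0
```

Request:
apply_moves(
  rows=[
    [0, 0, -0.08, 0, 0, 0],
    [0, 0, -0.2, 0, 0, 0],
    [0, 0, -0.35, 0, 0, 0],
    [0, 0, -0.5, 0, 0, 0],
    [0, 0, -0.6, 0, 0, 0],
  ],
)

```text
clock: 24.7
tcp_pos: [0.5586, 0.2015, 0.2688]
orientation: [-2.721, 1.567, -0.002]
contact_force: [1.0, -0.0, -0.3]
grip_width: 0.0852
gripper_force: 0.0
```

Request:
apply_moves(
  rows=[
    [0, 0, 0, 0, 0, 0],
    [0, 0, 0, 0, 0, 0],
  ],
)

```text
clock: 24.95
tcp_pos: [0.5575, 0.2013, 0.2658]
orientation: [2.721, -1.567, -0.001]
contact_force: [-0.4, -0.1, 0.2]
grip_width: 0.0855
gripper_force: 0.0
```

```bash
python3 st.py; python3 - <<'E'
from h import *
w=r.grab_frame("wrist");s=r.grab_frame("scene")
im=np.hstack([cv2.resize(w["pixels"],(480,300)),cv2.resize(s["pixels"][110:210,177:277],(300,300),interpolation=cv2.INTER_CUBIC)])
save({"pixels":im},"fin")
E
```

```text
24.95 [0.5575 0.2013 0.2658] yaw -59.87734472512921 tilt [-0.0013 -0.0006] F [-0.3678 -0.0928  0.2086] T [0.0174 0.0063 0.0116] 0.08552449211053458 [-0.7522  0.3222  0.383   1.7391 -0.1326  1.1072 -2.9432]
```

View pics/fin.png

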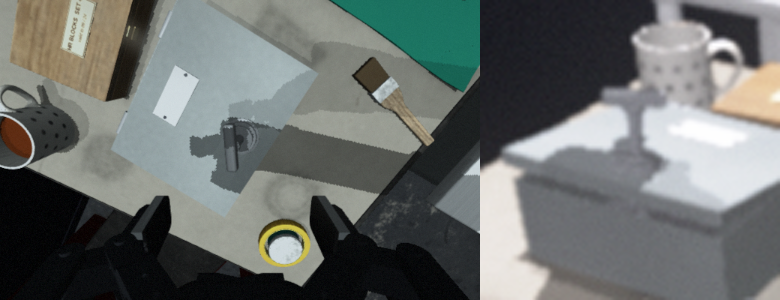

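The key stands in the lock at (232,145) and in the scene crop at (635,120). The lid is ajar and the gripper is well clear.

```bash
python3 -c "
from bench import r
print(r.hand_in())"
```

```text
the job is handed in; nothing more can be done
None
```

The control box is unlocked: the lid is ajar with the key left standing in the lock, and the job was handed in at about 25 s; one push while feeling for the slot read 15.7 N and was backed off at once.

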